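# Spot-check the tea tin, close its inner lid and keep the outer lid in hand

## Robot

A 6-joint arm with a two-finger parallel gripper is mounted at the origin on a cart in front of the work surface, level with it; the furniture and walls round the work are solid. World frame = base frame: x ahead of the robot, y to its left, z up, the work surface at z = 0. Lengths are in m, angles in rad, forces in N, time in s.
With the tool pointing down it reaches from about 0.275 to 0.775 m from the base axis. Payload 14.6 kg.
Tool frame: the origin (TCP) lies at the very end of the fingers, on their centre line; the grasp point (between the pads) lies 19 mm behind it; z points along the fingers, y is the line along which they close (so a half turn about z gives the same grasp; the last joint's range is limited). The gripper opens to 85 mm and grips with 20 to 120 N. Pads are 22 mm wide; open, the fingers measure 114 mm over their backs; the gripper's body (76 mm by 85 mm) begins 54 mm behind the grasp point. The pads swing forward as they close: fully open they stand 13 mm farther back than shut.
Start: joints at [0.946, 0.263, -0.048, 1.259, 0, 1.415], TCP at [0.238, 0.468, 0.231] pointing down, gripper open.
Joint ranges: [-2.65, 2.65], [-0.89, 1.7], [-1.18, 1.37], [-2.13, 2.11], [-1.35, 1.29], [-3.14, 3.14]. Speed limits (rad/s): [1.89, 1.89, 2.57, 2.79, 3.14, 3.14].

## Interface

Orientations are given as [roll, pitch, yaw] about the fixed x, y, z axes, in that order (R = Rz(yaw) Ry(pitch) Rx(roll)).
In Python, from workcell import readout, viewer, ctrl gives the robot as it stands.
- The arm moves only by the shell command python3 -m pendant 'ROWS' [OPENING]. ROWS is JSON, a list of rows, each a list of 2 entries, a list of its own where there are three numbers: the shift along the tool's x, y, z as a fraction of full scale, then the turn, a rotation vector about the tool's x, y, z as a fraction of full scale. In form: [[[tx, ty, tz], [ax, ay, az]], ...]. A call has 1 to 20 rows; each row is the pose to reach, as a shift and turn from the pose commanded when the call began, along the tool's axes at that moment; what a row does not reach only later rows make up. Full scale, the value 1, is 0.1 m for a shift and 90 degrees for a turn. A row lasts 1/12 s, in which the tool goes at most 41.7 mm and 7.16 degrees, less where a joint would pass 70% of its speed; a pose out of reach is approached as far as the arm can. A call with a number of a shift or a turn outside -1 to 1 is refused whole. A call with a gripper value outside its range is refused whole. OPENING is the closure, from 0 (fully open) to 1 (shut), set as the call begins (- or left out, the last holds). The fingers move at their own pace and stop on an object; the grip force is fixed at half the most. Time passes only in rows, so rows that repeat a pose let the fingers close. It gives the time, the measured TCP pose, the force, the opening and the grip force at its end, in the units of the state.
- readout.read_state(): the state, without advancing time (a new reading comes with each control period).
- viewer.get_image(name): name is "scene" or "top" or "wrist"; returns a dict with "image" (420x560x3 uint8, blue, green, red), "fx", "fy", "cx", "cy" (pixels), "position" and "orientation" of the camera in the world. Camera axes: x right, y down, z forward; pixel columns grow to the right and rows downward; lengths in m; the calibration is good to about 2 mm. A picture is of the moment at which its call begins. There is no depth.
- ctrl.close_job(): hands the job in; it is judged then, once.
The state is a dict: "clock": time; "joints": joint angles; "joint_velocities": joint speeds; "tau": joint torques, N m; "tcp_pos": TCP position; "eef_rot": TCP orientation; "ft_force": force on the tool from outside, world axes, zero at the start; "wrist_torque": the same for the moment, N m; "width": finger opening in m; "grasp_force": force on a finger pad.
Only numpy, scipy, OpenCV 4.12 (cv2) and the standard library are available. Lean on these libraries where they do the work, as an engineer would, in place of code of your own. Each camera call takes 0.05 s, during which the arm holds its last target. There are 200 camera calls.

## Task

The open steel tea tin was just rinsed with hot water: before closing it, pick up the pen thermometer, hold it level and still for a full second with its nose pointing at the middle of the tin's side from about 8 cm away, then lay it down flat anywhere free on the worktop and let go. Next carry the nested lids over by the inner lid's knob (the only place that lifts both together), lower them gently until the inner lid is fully home in the tin's mouth, and let go of the knob. Then grip the outer lid by its skirt and lift it alone straight up, about 10 cm, leaving the inner lid seated; the program finishes still holding the outer lid level above the tin, with the tin standing where it was and the other things on the worktop left alone.

Things in the scene. Friction and masses are not known exactly. Their poses are not given: they have to be found in the camera images.
- tin_side (a point): point on the upright axis of the round plain-steel tin (loose, 0.55 kg, body 66 mm across and 66 mm tall, the stubby one without a lid), 40 mm above its underside: aim here. Above the body a neck 49 mm across rises to the rim, 92 mm above the underside. Behind, the front rail of the bottle shelf runs sideways at x = 0.63 m, 0.44 m above the worktop: keep the wrist in front of it
- tin_mouth (a point): centre of the open mouth of the tin, in the plane of its rim, 92 mm above the worktop; the mouth is 42 mm across inside and 26 mm deep; z up along the axis
- thermometer_center (a point): centre of the pen-shaped infrared thermometer, a loose grey bar 120 mm long, 22 mm wide and 20 mm tall lying flat (centre 10 mm above the worktop), black round nose at one end; x points along it to the nose, z up. Grip it across its 22 mm width; 60 g. It has no trigger: pointing is all
- thermometer_nose (a point): tip of the nose, 60 mm from the centre along x; it looks along x (same axes)
- inner_knob (a point): middle of the exposed part of the inner lid's knob, an upright black cylinder 20 mm across which stands 28 mm out of the outer lid's top. The loose inner lid (100 g), from its underside up: plug 39 mm across, tapered foot, 0 to 22 mm; flange 52 mm across, 22 to 26 mm; knob 26 to 58 mm; this point is at 44 mm. It starts with its plug standing on the worktop. Lifting the knob brings the outer lid along, which rests on the flange
- inner_flange (a point): centre of the underside of the inner lid's flange, 22 mm below the point inner_knob; lies in the plane of the tin's rim when the lid is fully home; z up
- outer_center (a point): centre of the outer lid, half-way up: a loose plain-steel cap (60 g) 61 mm across and 26 mm tall, open below, with a 28 mm hole in its 4 mm top through which the knob stands; skirt 2.5 mm thick. Nested, its skirt's lower edge is 4 mm above the inner lid's underside and this point 5 mm below inner_flange, with 2 mm sideways play. On the tin the skirt goes round the neck, its lower edge 8 mm above the shoulder of the tin's body. Gripped by the skirt it lifts off alone; z up
- tin: the tin, origin at the centre of its underside
- inner_lid: the inner lid, origin at the centre of its plug's underside
- outer_lid: the outer lid, origin at the centre of its skirt's lower edge
- thermometer: the thermometer, origin at the centre of its underside, nose to its +x
- cap_black: bystander: black bottle cap, 57 mm across, 24 mm tall, loose; leave alone
- ptfe_tape: bystander: white tape roll lying flat, 52 mm across, 15 mm tall, loose; leave alone
- teaspoon: bystander: teaspoon, 132 mm long, 9 mm tall, loose; leave alone
- cap_grey: bystander: grey bottle cap, 69 mm across, 24 mm tall, loose; leave alone
- tea_strainer: bystander: steel tea strainer cup, 82 mm across, 61 mm tall, loose; leave alone
There are look-alikes about, which are no part of the job. Leave any orange or purple look-alike of the outer_lid alone.

How it is judged:
By the outcome, as a careful person would: the job done as asked, in the order asked, and still so for the second after the job is handed in, while the arm keeps its last pose, push and grip.
It also fails if it takes over 67 s, if anything falls off the work surface, if the arm or the gripper's body presses on something with over 40 N, if the wrist force passes 120 N, or if a joint passes its speed limit or range.

## Working session

There is one attempt and no reset: what is moved stays moved. The work goes in short steps, Python scripts to look and compute and a shell command to move; the robot and the scene stay as the last step left them, time stands still between calls to the robot, and variables do not carry over. Pictures are saved under pics/ and viewed, at most 10 in all, crops included, and the job is handed in when it is done.

```bash
ls; mkdir -p pics; python3 - <<'E'
from workcell import readout, viewer
import cv2
s=readout.read_state(); print({k:s[k] for k in('clock','tcp_pos','eef_rot','width')})
for n in('scene','top'):
    d=viewer.get_image(n); cv2.imwrite(f'pics/{n}0.png',cv2.resize(d['image'],None,fx=1.42,fy=1.42,interpolation=cv2.INTER_CUBIC)); print(n,{k:v for k,v in d.items() if k!='image'})
E
```

```text
pics
{'clock': 0.0, 'tcp_pos': array([0.23752247, 0.46789739, 0.23079902]), 'eef_rot': array([-3.14051976e+00, -1.80754785e-04,  2.67179474e+00]), 'width': 0.08528675850206438}
scene {'fx': 403.6089958096335, 'fy': 403.6089958096335, 'cx': 277.83246285298833, 'cy': 213.7798057983367, 'position': array([-0.57948192, -0.65750966,  0.63491159]), 'orientation': array([-1.9765704 ,  0.01251719, -0.98735134])}
top {'fx': 395.1071792109805, 'fy': 395.1071792109805, 'cx': 281.0353770462894, 'cy': 203.48277927585258, 'position': array([0.44605678, 0.0130447 , 1.108506  ]), 'orientation': array([-3.10873872,  0.0184275 , -1.54097389])}
```

View pics/top0.png

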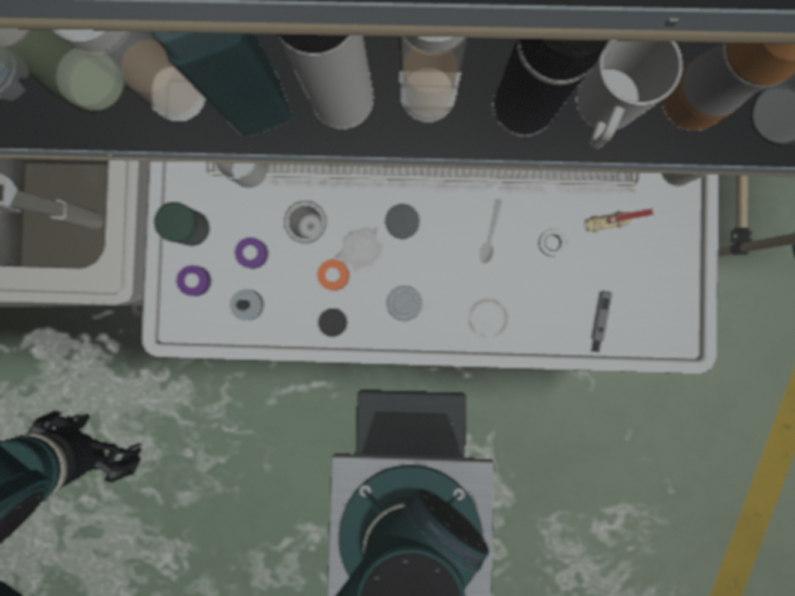

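View pics/scene0.png

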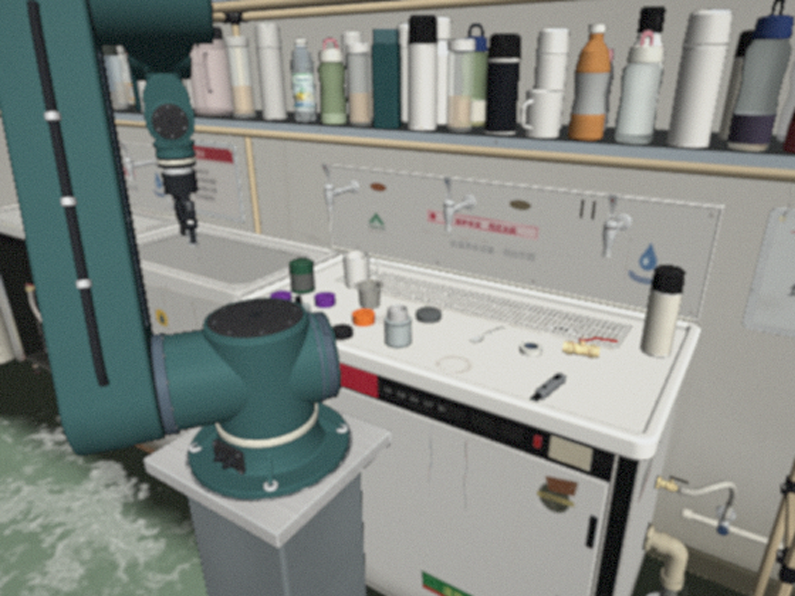

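The top view shows the lids with the black knob at (247,304), the stubby tin at (404,302) and the thermometer at (601,320), with a dark end at (596,347). I'll enlarge these for measuring.

```bash
cat > h.py <<'E'
import numpy as np, cv2
from scipy.spatial.transform import Rotation as R
from workcell import readout, viewer
def ray(d,u,v):
    r=R.from_euler('xyz',d['orientation']).as_matrix()@np.array([(u-d['cx'])/d['fx'],(v-d['cy'])/d['fy'],1]); return np.array(d['position']),r
def at_z(d,u,v,z):
    p,r=ray(d,u,v); return p+r*(z-p[2])/r[2]
def proj(d,P):
    q=R.from_euler('xyz',d['orientation']).as_matrix().T@(np.asarray(P)-d['position']); return np.array([d['fx']*q[0]/q[2]+d['cx'],d['fy']*q[1]/q[2]+d['cy']])
def crop(d,u0,v0,w,h,k):
    return cv2.resize(d['image'][v0:v0+h,u0:u0+w],None,fx=k,fy=k,interpolation=cv2.INTER_CUBIC)
def st():
    s=readout.read_state(); print(round(s['clock'],2),np.round(s['tcp_pos'],4),np.round(s['eef_rot'],3),'w',round(s['width'],4),'g',np.round(s['grasp_force'],1),'f',np.round(s['ft_force'],1)); return s
def move(P,rpy):
    "shift (0.1 m units) and turn (90deg units) from the measured pose to P, rpy, in tool axes"
    s=readout.read_state(); A=R.from_euler('xyz',s['eef_rot']); B=R.from_euler('xyz',rpy)
    print('shift',np.round(A.inv().apply(np.array(P)-s['tcp_pos'])/.1,3),'turn',np.round((A.inv()*B).as_rotvec()/(np.pi/2),4))
E
python3 - <<'E'
from h import *
d=viewer.get_image('top')
a=crop(d,140,190,66,50,8);b=crop(d,250,190,66,50,6);c=crop(d,395,195,50,60,6)
o=np.zeros((400+0,800,3),np.uint8)
# three panels, each 6x
ps=[(150,190),(262,190),(400,200)]
o=np.zeros((400,798,3),np.uint8)
for i,(u,v) in enumerate(ps): o[:,i*266:i*266+264]=crop(d,u,v,44,50,1)[:50,:44].repeat(1,0).repeat(1,1) if 0 else cv2.resize(crop(d,u,v,44,50,6),(264,300)).copy() if 0 else np.pad(crop(d,u,v,44,50,6),((0,100),(0,0),(0,0)))
cv2.imwrite('pics/c1.png',o[:300])
print(at_z(d,247/1.42,304/1.42,.04),at_z(d,404/1.42,302/1.42,.092),at_z(d,601/1.42,320/1.42,.01))
E
```

```text
[0.44326199 0.32385744 0.04      ] [0.45550914 0.02313356 0.092     ] [ 0.43266792 -0.35967125  0.01      ]
```

View pics/c1.png

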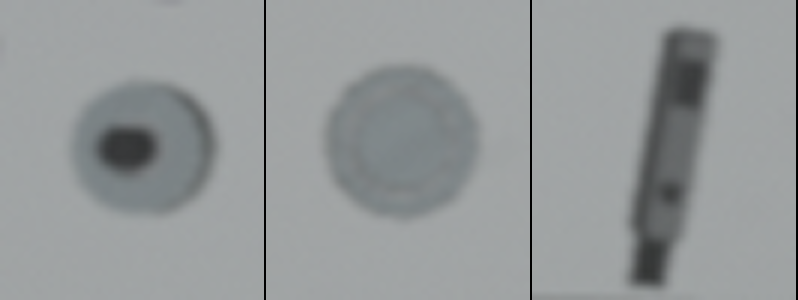

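Lids: knob top near panel px (127,148), cap outline centre about (143,147). Tin: centred at panel px (136,142). Thermometer: back end (159,30), nose tip (115,283), pointing roughly toward the robot.

```bash
python3 - <<'E'
from h import *
d=viewer.get_image('top')
b=at_z(d,400+159/6,200+30/6,.015);n=at_z(d,400+115/6,200+283/6,.010);print('back',b,'nose',n,'len',np.linalg.norm((n-b)[:2]),'yaw',np.arctan2(*(n-b)[1::-1]),'c',(b+n)/2)
print('tin body',at_z(d,262+136/6,190+142/6,.066), 'knobtop',at_z(d,150+123/6,190+148/6,.058),'cap',at_z(d,150+138/6,190+147/6,.03))
w=viewer.get_image('wrist'); s=st()
T=R.from_euler('xyz',s['eef_rot']).inv()
print('cam off tool',T.apply(w['position']-s['tcp_pos']),'axis',T.apply(ray(w,w['cx'],w['cy'])[1]),w['fx'])
move([.45,.32,.25],[np.pi,0,2.97])
E
```

```text
back [ 0.48890153 -0.36587095  0.015     ] nose [ 0.37232527 -0.34961472  0.01      ] len 0.11770425056087384 yaw 3.003038969061033 c [ 0.4306134  -0.35774283  0.0125    ]
tin body [0.45315216 0.02289361 0.066     ] knobtop [0.44148043 0.32780626 0.058     ] cap [0.44202008 0.32932279 0.03      ]
0.25 [0.2376 0.468  0.2311] [-3.141 -0.     2.672] w 0.085 g 0.0 f [-0.5  0.5 -0.6]
cam off tool [ 7.70189806e-02 -1.04637735e-04 -1.41540047e-01] axis [-3.01095619e-01 -4.61556168e-04  9.53593842e-01] 305.0611260083515
shift [-2.564 -0.358 -0.189] turn [-3.000e-04 -1.000e-04 -1.898e-01]
```

```bash
python3 -m pendant '[[[-0.3,0,0],[0,0,0]],[[-0.7,0,0],[0,0,0]],[[-1,-0.1,0],[0,0,0]]]' 0 && python3 -m pendant '[[[-0.4,-0.1,0],[0,0,0]],[[-0.8,-0.2,0],[0,0,0]],[[-1,-0.25,0],[0,0,0]]]' && python3 -m pendant '[[[-0.4,0,0.1],[0,0,-0.06]],[[-0.56,-0.01,0.2],[0,0,-0.13]],[[-0.56,-0.01,0.3],[0,0,-0.19]],[[-0.56,-0.01,0.3],[0,0,-0.19]]]' 
python3 - <<'E'
from h import *
w=viewer.get_image('wrist'); s=st()
cv2.imwrite('pics/w1.png',cv2.resize(w['image'],None,fx=1.42,fy=1.42,interpolation=cv2.INTER_CUBIC))
np.savez('w1.npz',**w)
move([.4306,-.358,.15],[np.pi,0,3.003])
E
```

```text
clock: 0.5
tcp_pos: [0.3242, 0.4138, 0.231]
eef_rot: [3.141, 0.0, 2.673]
ft_force: [-0.8, 0.3, -1.6]
width: 0.0856
grasp_force: 0.0
clock: 0.75
tcp_pos: [0.4027, 0.3438, 0.2312]
eef_rot: [-3.141, 0.001, 2.67]
ft_force: [-0.2, 0.5, -1.0]
width: 0.0855
grasp_force: 0.0
clock: 1.08
tcp_pos: [0.4498, 0.3191, 0.1994]
eef_rot: [-3.14, -0.002, 2.973]
ft_force: [-0.5, -0.2, 0.5]
width: 0.0853
grasp_force: 0.0
1.13 [0.4494 0.3196 0.2005] [-3.140e+00 -2.000e-03  2.968e+00] w 0.0855 g 0.0 f [0.4 0.2 0.1]
shift [-0.987 -6.706  0.511] turn [-0.0007 -0.0011 -0.0224]
```

View pics/w1.png

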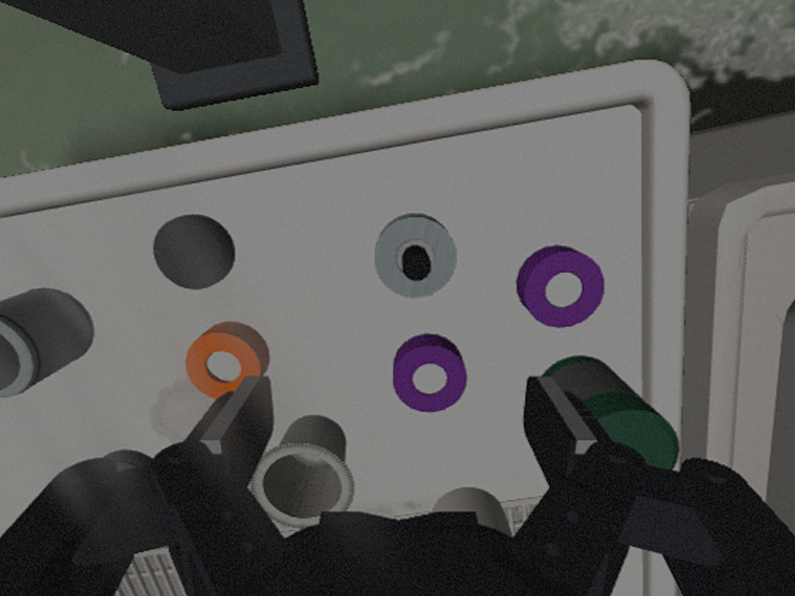

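Wrist view: the knob top is at (416,263), the cap's top disc is centred near (415,257), and the purple and orange look-alikes sit around it. Strainer at (305,470), tin at the left edge. Now on to the thermometer.

```bash
python3 - <<'E'
from h import *
d=dict(np.load('w1.npz'))
print('knob',at_z(d,416/1.42,264/1.42,.058),'cap',at_z(d,415/1.42,257/1.42,.030))
E
python3 -m pendant '[[[-0.1,-0.3,0],[0,0,0]],[[-0.2,-0.7,0],[0,0,0]],[[-0.2,-1,0],[0,0,0]]]' && python3 -m pendant '[[[-0.1,-0.4,0],[0,0,0]],[[-0.2,-0.8,0],[0,0,0]],[[-0.2,-1,0],[0,0,0]]]' && python3 -m pendant '[[[-0.1,-0.4,0],[0,0,0]],[[-0.2,-0.8,0],[0,0,0]],[[-0.2,-1,0],[0,0,0]]]' && python3 -m pendant '[[[-0.1,-0.4,0],[0,0,0]],[[-0.2,-0.8,0],[0,0,0]],[[-0.2,-1,0],[0,0,0]]]' && python3 -m pendant '[[[-0.1,-0.4,0],[0,0,0]],[[-0.2,-0.8,0],[0,0,0]],[[-0.2,-1,0],[0,0,0]]]' && python3 -m pendant '[[[0,-0.4,0],[0,0,0]],[[0,-0.8,0],[0,0,0]],[[0,-1,0],[0,0,0]]]' && python3 -m pendant '[[[0,-0.4,0.2],[0,0,0]],[[0,-0.7,0.5],[0,0,-0.02]],[[0,-0.7,0.5],[0,0,-0.02]],[[0,-0.7,0.5],[0,0,-0.02]]]'
python3 - <<'E'
from h import *
w=viewer.get_image('wrist'); s=st()
cv2.imwrite('pics/w2.png',cv2.resize(w['image'],None,fx=1.42,fy=1.42,interpolation=cv2.INTER_CUBIC))
np.savez('w2.npz',**w)
E
```

```text
knob [0.44025065 0.33257313 0.058     ] cap [0.44148801 0.33271903 0.03      ]
clock: 1.38
tcp_pos: [0.4525, 0.2171, 0.2018]
eef_rot: [-3.142, 0.001, 2.968]
ft_force: [0.6, -0.1, 0.3]
width: 0.0854
grasp_force: 0.0
clock: 1.63
tcp_pos: [0.4551, 0.1137, 0.2022]
eef_rot: [-3.141, 0.002, 2.966]
ft_force: [-0.3, 0.5, 0.9]
width: 0.0853
grasp_force: 0.0
clock: 1.88
tcp_pos: [0.4581, 0.0116, 0.2022]
eef_rot: [-3.141, 0.002, 2.966]
ft_force: [0.7, 0.3, -0.6]
width: 0.0854
grasp_force: 0.0
clock: 2.13
tcp_pos: [0.461, -0.0906, 0.2021]
eef_rot: [-3.141, 0.002, 2.966]
ft_force: [-0.2, 0.4, -0.8]
width: 0.0854
grasp_force: 0.0
clock: 2.38
tcp_pos: [0.4637, -0.1928, 0.202]
eef_rot: [-3.14, 0.002, 2.966]
ft_force: [-0.2, 0.1, -1.1]
width: 0.0851
grasp_force: 0.0
clock: 2.63
tcp_pos: [0.4455, -0.2911, 0.202]
eef_rot: [-3.14, 0.001, 2.966]
ft_force: [-0.2, 0.6, -0.2]
width: 0.0853
grasp_force: 0.0
clock: 2.97
tcp_pos: [0.4333, -0.3573, 0.1504]
eef_rot: [3.14, -0.002, 2.997]
ft_force: [-0.2, 0.7, -0.0]
width: 0.0855
grasp_force: 0.0
3.02 [ 0.4339 -0.3566  0.1516] [ 3.141 -0.     2.999] w 0.0853 g 0.0 f [-0.3  0.1  0.3]
```

View pics/w2.png

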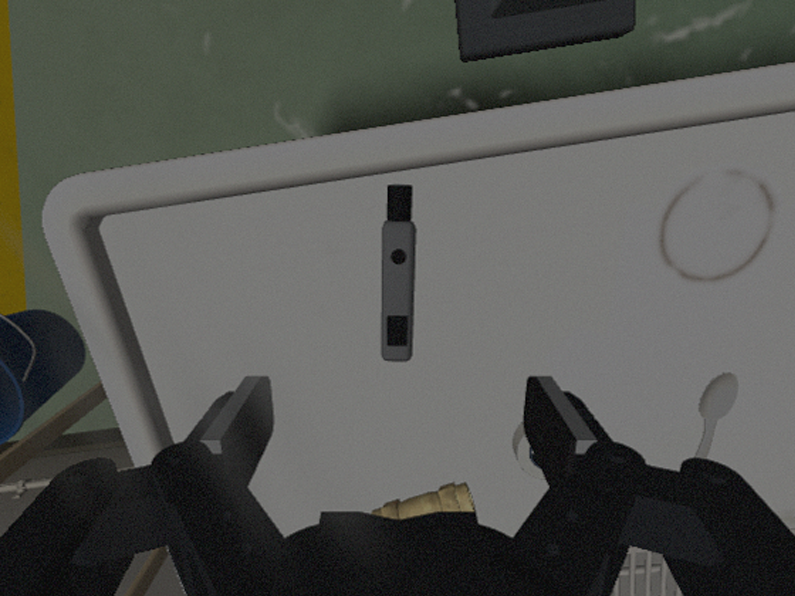

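Wrist view: thermometer nose tip at (400,186), back end at about (397,360), well aligned between the fingers. The brown ring is a flat stain.

```bash
python3 - <<'E'
from h import *
d=dict(np.load('w2.npz'))
n=at_z(d,399.8/1.42,186/1.42,.010);b=at_z(d,397/1.42,360.5/1.42,.01);print(n,b,np.linalg.norm((n-b)[:2]))
c=(n+b)/2;yaw=np.arctan2(*(n-b)[1::-1]);print(c,yaw)
move([c[0],c[1],.003],[np.pi,0,yaw%(2*np.pi)])
E
```

```text
[ 0.37195657 -0.34703663  0.01      ] [ 0.4913766  -0.36641423  0.01      ] 0.12098196612710567
[ 0.43166658 -0.35672543  0.01      ] 2.9807304347846464
shift [ 0.022 -0.006  1.486] turn [ 0.0005 -0.0003  0.0114]
```

```bash
python3 -m pendant '[[[0.02,0,0.3],[0,0,0.011]],[[0.02,-0.01,0.7],[0,0,0.011]],[[0.02,-0.01,1],[0,0,0.011]],[[0.02,-0.01,1],[0,0,0.011]]]' 0 && python3 -m pendant '[[[0,0,0.2],[0,0,0]],[[0,0,0.35],[0,0,0]],[[0,0,0.45],[0,0,0]],[[0,0,0.475],[0,0,0]],[[0,0,0.475],[0,0,0]]]' && python3 -m pendant '[[[0,0,0],[0,0,0]],[[0,0,0],[0,0,0]],[[0,0,0],[0,0,0]],[[0,0,0],[0,0,0]],[[0,0,0],[0,0,0]],[[0,0,0],[0,0,0]],[[0,0,0],[0,0,0]],[[0,0,0],[0,0,0]],[[0,0,0],[0,0,0]],[[0,0,0],[0,0,0]]]' 1
```

```text
clock: 3.35
tcp_pos: [0.4308, -0.3546, 0.0482]
eef_rot: [3.138, -0.004, 2.984]
ft_force: [-0.3, 0.8, -0.7]
width: 0.0854
grasp_force: 0.0
clock: 3.77
tcp_pos: [0.4324, -0.3577, 0.0048]
eef_rot: [-3.141, 0.001, 2.985]
ft_force: [0.5, 0.1, 0.4]
width: 0.0856
grasp_force: 0.0
clock: 4.6
tcp_pos: [0.4319, -0.358, 0.0043]
eef_rot: [-3.141, 0.0, 2.984]
ft_force: [-1.3, 1.5, 7.4]
width: 0.0202
grasp_force: 59.6
```

```bash
python3 -m pendant '[[[0,0,-0.1],[0,0,0]],[[0,0,-0.3],[0,0,0]],[[0,0,-0.6],[0,0,0]],[[0,0,-1],[0,0,0]]]' 1 && python3 -m pendant '[[[0,0.2,-0.3],[0,0,0]],[[0,0.4,-0.6],[0,0,0]],[[0.05,0.7,-0.9],[0,0,0]],[[0.1,1,-1],[0,0,0]]]' && python3 -m pendant '[[[0,0.3,0],[0,0,0]],[[0,0.6,0],[0,0,0]],[[0.1,1,0],[0,0,0]]]' && python3 -m pendant '[[[0,0.3,0],[0,0,0.07]],[[0,0.5,0],[0,0,0.14]],[[0,0.6,0],[0,0,0.21]],[[0,0.6,0],[0,0,0.28]],[[0,0.6,0],[0,0,0.35]],[[0,0.6,0],[0,0,0.42]],[[0,0.6,0],[0,0,0.49]],[[0,0.6,0],[0,0,0.56]],[[0,0.6,0],[0,0,0.63]],[[0,0.6,0],[0,0,0.7]],[[0,0.6,0],[0,0,0.77]],[[0,0.6,0],[0,0,0.84]],[[0,0.6,0],[0,0,0.9]],[[0,0.6,0],[0,0,0.9]],[[0,0.6,0],[0,0,0.9]]]'
python3 - <<'E'
from h import *
w=viewer.get_image('wrist'); s=st()
cv2.imwrite('pics/w3.png',cv2.resize(w['image'],None,fx=1.42,fy=1.42,interpolation=cv2.INTER_CUBIC))
np.savez('w3.npz',**w)
E
```

```text
clock: 4.93
tcp_pos: [0.4308, -0.3567, 0.1039]
eef_rot: [3.139, -0.003, 2.984]
ft_force: [0.6, -1.1, -0.9]
width: 0.0204
grasp_force: 58.8
clock: 5.27
tcp_pos: [0.4383, -0.2575, 0.208]
eef_rot: [-3.139, 0.004, 2.983]
ft_force: [0.9, 0.8, -0.8]
width: 0.0208
grasp_force: 58.8
clock: 5.52
tcp_pos: [0.4442, -0.1569, 0.2046]
eef_rot: [-3.141, 0.002, 2.983]
ft_force: [0.2, 1.0, -1.4]
width: 0.0207
grasp_force: 58.8
clock: 6.77
tcp_pos: [0.4527, -0.0979, 0.2042]
eef_rot: [3.141, 0.0, 1.574]
ft_force: [-0.9, -0.0, -0.1]
width: 0.0207
grasp_force: 58.8
6.82 [ 0.4527 -0.0979  0.2041] [3.141 0.    1.574] w 0.0204 g 58.8 f [-0.4 -0.1  0.5]
```

View pics/w3.png

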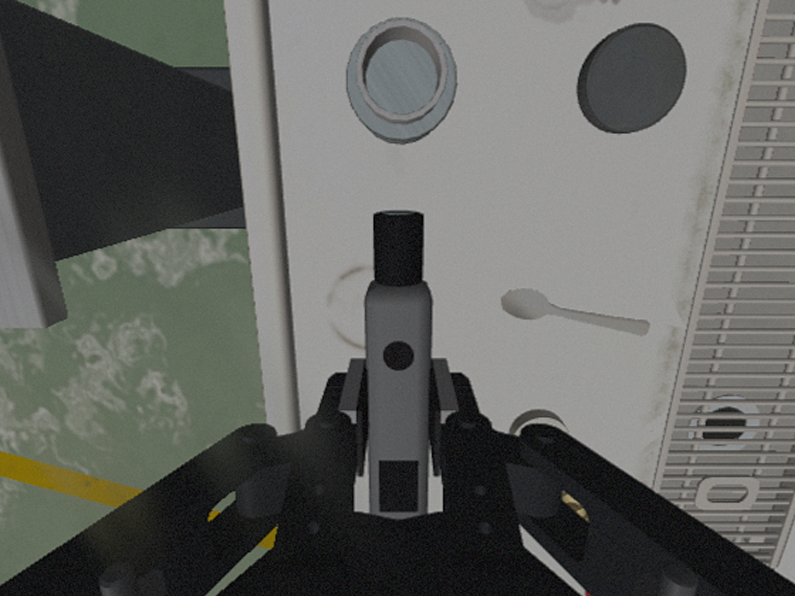

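Thermometer is held level, nose at (398,214) pointing up in the image at the tin, whose mouth is near (402,75). I'll enlarge it for a precise tin measurement.

```bash
python3 - <<'E'
from h import *
d=dict(np.load('w3.npz'))
cv2.imwrite('pics/w3c.png',cv2.convertScaleAbs(crop(d,235,5,100,100,6),alpha=1.3))
for z in(.066,.092):
    c=at_z(d,402/1.42,75/1.42,z); print(z,c)
n=at_z(d,398/1.42,214/1.42,.214);print('nose',n)
E
```

```text
0.066 [0.4548003  0.02683484 0.066     ]
0.092 [0.45456006 0.02238792 0.092     ]
nose [ 0.4524001  -0.03619165  0.214     ]
```

View pics/w3c.png

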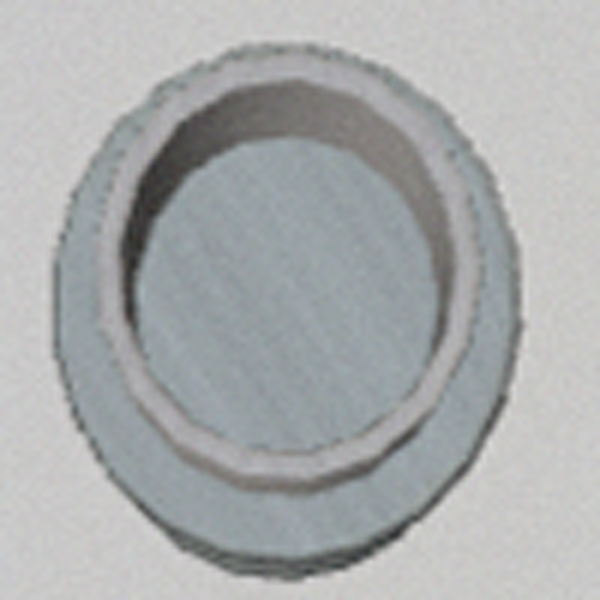

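Crop: the mouth's inner edge spans x 122–457 and y 80–453, the outer rim x 100–478 and y 52–478. I'll fit the circle by projection.

```bash
python3 - <<'E'
from h import *
from scipy.optimize import least_squares
d=dict(np.load('w3.npz')); t=np.linspace(0,2*np.pi,361)
def box(x,y,z,r):
    q=np.array([proj(d,[x+r*np.cos(a),y+r*np.sin(a),z]) for a in t]); q=(q-[235,5])*6
    return np.r_[q[:,0].min(),q[:,0].max(),q[:,1].min(),q[:,1].max()]
for z,r,b in((.092,.021,[122,457,80,453]),(.092,.0245,[100,478,52,478]),):
    f=least_squares(lambda p:box(p[0],p[1],z,r)-b,[.453,.023],x_scale=.01); print(f.x,f.fun)
tin=f.x
move([.4545,tin[1]-.163,.033],[np.pi,0,np.pi/2])
E
```

```text
[0.4546653  0.02409761] [-0.79830062  0.79828035 -0.4846556   0.58338092]
[0.45460336 0.02400011] [-7.3470701   7.35104131 -4.66172448  5.75965062]
shift [-0.411  0.016  1.711] turn [0.0001 0.0001 0.0021]
```

```bash
python3 -m pendant '[[[-0.2,0.02,0.2],[0,0,0.002]],[[-0.42,0.02,0.5],[0,0,0.002]],[[-0.42,0.02,0.8],[0,0,0.002]],[[-0.42,0.02,1],[0,0,0.002]]]' 1 && python3 -m pendant '[[[0,0,0.3],[0,0,0]],[[0,0,0.55],[0,0,0]],[[0,0,0.67],[0,0,0]],[[0,0,0.7],[0,0,0]],[[0,0,0.7],[0,0,0]],[[0,0,0.7],[0,0,0]]]'
python3 - <<'E'
from h import *
s=st(); w=viewer.get_image('scene')
n=s['tcp_pos']+[0,.061,.006]
print(proj(w,[.4546,.024,.04]),proj(w,n))
cv2.imwrite('pics/s1.png',crop(w,240,190,120,90,6))
E
```

```text
clock: 7.15
tcp_pos: [0.454, -0.1405, 0.1018]
eef_rot: [-3.14, -0.001, 1.569]
ft_force: [-1.0, -0.2, -1.2]
width: 0.0205
grasp_force: 58.9
clock: 7.65
tcp_pos: [0.4552, -0.1401, 0.0346]
eef_rot: [3.141, 0.0, 1.569]
ft_force: [-0.2, -0.5, -0.4]
width: 0.0208
grasp_force: 58.9
7.65 [ 0.4552 -0.1401  0.0346] [3.141 0.    1.569] w 0.0208 g 58.9 f [-0.2 -0.5 -0.4]
[280.28966371 230.74298816] [306.7864506  237.74538718]
```

View pics/s1.png

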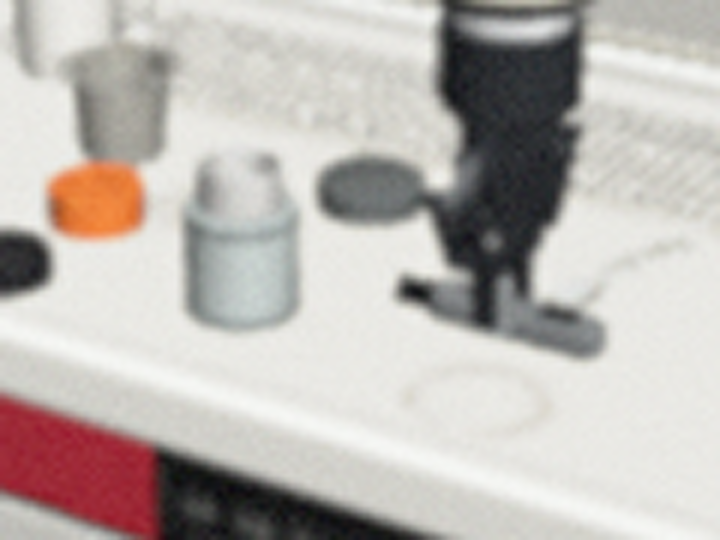

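Nose tip seen at crop (398,287), i.e. image (306.3,237.8), matching the prediction; the bar is level and aimed at the tin. Hold 1.5 s, then lay down in place (free area).

```bash
python3 -m pendant '[[[0,0,0],[0,0,0]],[[0,0,0],[0,0,0]],[[0,0,0],[0,0,0]],[[0,0,0],[0,0,0]],[[0,0,0],[0,0,0]],[[0,0,0],[0,0,0]],[[0,0,0],[0,0,0]],[[0,0,0],[0,0,0]],[[0,0,0],[0,0,0]],[[0,0,0],[0,0,0]],[[0,0,0],[0,0,0]],[[0,0,0],[0,0,0]],[[0,0,0],[0,0,0]],[[0,0,0],[0,0,0]],[[0,0,0],[0,0,0]],[[0,0,0],[0,0,0]],[[0,0,0],[0,0,0]],[[0,0,0],[0,0,0]],[[0,0,0],[0,0,0]],[[0,0,0],[0,0,0]]]' 1 && python3 -m pendant '[[[0,0,0.05],[0,0,0]],[[0,0,0.12],[0,0,0]],[[0,0,0.2],[0,0,0]],[[0,0,0.25],[0,0,0]],[[0,0,0.28],[0,0,0]],[[0,0,0.295],[0,0,0]],[[0,0,0.3],[0,0,0]],[[0,0,0.3],[0,0,0]],[[0,0,0.3],[0,0,0]]]'
```

```text
clock: 9.37
tcp_pos: [0.4547, -0.1399, 0.0338]
eef_rot: [-3.142, -0.0, 1.567]
ft_force: [0.3, 0.2, -0.4]
width: 0.0206
grasp_force: 58.9
clock: 10.12
tcp_pos: [0.4543, -0.1397, 0.0043]
eef_rot: [-3.141, -0.0, 1.568]
ft_force: [-7.6, 2.7, 20.9]
width: 0.0208
grasp_force: 61.5
```

```bash
python3 -m pendant '[[[0,0,0],[0,0,0]],[[0,0,0],[0,0,0]],[[0,0,0],[0,0,0]],[[0,0,0],[0,0,0]],[[0,0,0],[0,0,0]],[[0,0,0],[0,0,0]],[[0,0,0],[0,0,0]],[[0,0,0],[0,0,0]],[[0,0,0],[0,0,0]],[[0,0,0],[0,0,0]]]' 0 && python3 -m pendant '[[[0,0,-0.1],[0,0,0]],[[0,0,-0.3],[0,0,0]],[[0,0,-0.7],[0,0,0]],[[0,0,-1],[0,0,0]]]' && python3 -m pendant '[[[0,0,-0.3],[0,0,0]],[[0.2,0,-0.6],[0,0,0]],[[0.6,0,-0.9],[0,0,0]],[[1,0,-1],[0,0,0]]]' && python3 -m pendant '[[[0.4,0,0],[0,0,0]],[[0.8,0,0],[0,0,0]],[[1,0,0],[0,0,0]]]' && python3 -m pendant '[[[0.4,0,0],[0,0,0]],[[0.8,0,0],[0,0,0]],[[1,0,0],[0,0,0]]]' && python3 -m pendant '[[[0.4,0,0],[0,0,0]],[[0.8,-0.05,0],[0,0,0]],[[1,-0.1,0],[0,0,0]]]' && python3 -m pendant '[[[0.4,0,0.2],[0,0,0]],[[0.72,-0.04,0.5],[0,0,0]],[[0.72,-0.04,0.8],[0,0,0]],[[0.72,-0.04,0.8],[0,0,0]],[[0.72,-0.04,0.8],[0,0,0]]]'
python3 - <<'E'
from h import *
w=viewer.get_image('wrist'); s=st(); np.savez('w4.npz',**w)
t=viewer.get_image('top'); np.savez('t4.npz',**t)
p=proj(w,[.4407,.3326,.045]); print(p)
o=np.hstack([crop(w,max(0,int(p[0])-70),max(0,int(p[1])-75),140,150,3),np.pad(crop(t,250,150,120,150,3),((0,0),(0,0),(0,0)))]); print(o.shape,max(0,int(p[0])-70),max(0,int(p[1])-75))
cv2.imwrite('pics/w4.png',o)
E
```

```text
clock: 10.95
tcp_pos: [0.4547, -0.1399, 0.0038]
eef_rot: [-3.142, 0.0, 1.568]
ft_force: [-0.8, -0.3, 1.3]
width: 0.0853
grasp_force: 0.0
clock: 11.28
tcp_pos: [0.4544, -0.1397, 0.1056]
eef_rot: [-3.141, -0.0, 1.568]
ft_force: [1.7, -1.5, -0.0]
width: 0.0856
grasp_force: 0.0
clock: 11.62
tcp_pos: [0.4559, -0.0471, 0.2044]
eef_rot: [3.138, 0.001, 1.565]
ft_force: [0.7, 0.1, -0.4]
width: 0.0852
grasp_force: 0.0
clock: 11.87
tcp_pos: [0.4548, 0.0564, 0.202]
eef_rot: [3.141, -0.001, 1.569]
ft_force: [-0.2, -0.5, -0.3]
width: 0.0854
grasp_force: 0.0
clock: 12.12
tcp_pos: [0.4552, 0.1564, 0.2016]
eef_rot: [3.141, -0.001, 1.569]
ft_force: [0.7, -1.0, 0.1]
width: 0.0856
grasp_force: 0.0
clock: 12.37
tcp_pos: [0.4456, 0.2565, 0.2014]
eef_rot: [-3.142, -0.001, 1.569]
ft_force: [0.8, -0.1, -0.2]
width: 0.0852
grasp_force: 0.0
clock: 12.78
tcp_pos: [0.4413, 0.3246, 0.121]
eef_rot: [-3.139, 0.002, 1.568]
ft_force: [-0.2, -0.5, 1.1]
width: 0.0858
grasp_force: 0.0
12.83 [0.4424 0.3246 0.1225] [-3.141  0.     1.567] w 0.0852 g 0.0 f [ 0.6 -0.3  0.9]
[279.85327337 209.8414295 ]
(450, 780, 3) 209 134
```

View pics/w4.png

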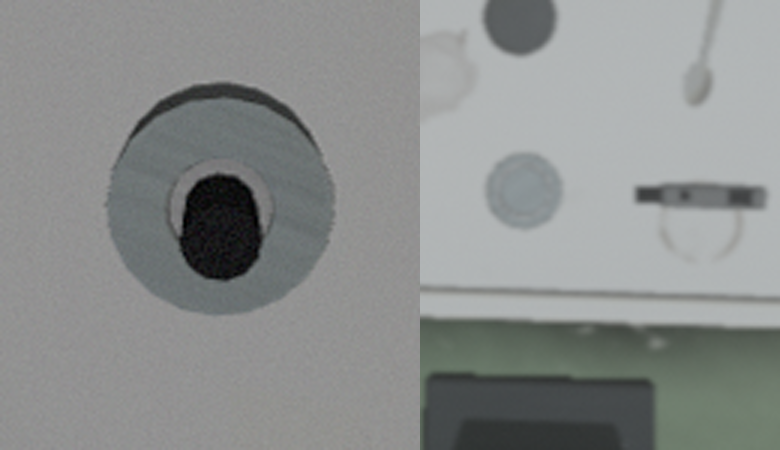

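Left: knob top disc centred about (222,239), cap top disc (221,206). Right: the thermometer lies flat, nose toward the tin, and the tin is undisturbed.

```bash
python3 - <<'E'
from h import *
d=dict(np.load('w4.npz'))
k=at_z(d,209+221.5/3,134+239.5/3,.058); c=at_z(d,209+221/3,134+206.5/3,.030); print(k,c)
move([k[0],k[1],.035],[np.pi,0,np.pi/2])
E
```

```text
[0.44285037 0.33376697 0.058     ] [0.44288985 0.33366306 0.03      ]
shift [ 0.09  -0.003  0.883] turn [ 0.0009 -0.0004 -0.0026]
```

```bash
python3 -m pendant '[[[0.09,0,0.2],[0,0,0]],[[0.09,0,0.45],[0,0,0]],[[0.09,0,0.7],[0,0,0]],[[0.09,0,0.84],[0,0,0]],[[0.09,0,0.88],[0,0,0]],[[0.09,0,0.88],[0,0,0]],[[0.09,0,0.88],[0,0,0]]]' 0 && python3 -m pendant '[[[0,0,0],[0,0,0]],[[0,0,0],[0,0,0]],[[0,0,0],[0,0,0]],[[0,0,0],[0,0,0]],[[0,0,0],[0,0,0]],[[0,0,0],[0,0,0]],[[0,0,0],[0,0,0]],[[0,0,0],[0,0,0]],[[0,0,0],[0,0,0]],[[0,0,0],[0,0,0]]]' 1 && python3 -m pendant '[[[0,0,-0.03],[0,0,0]],[[0,0,-0.1],[0,0,0]],[[0,0,-0.2],[0,0,0]],[[0,0,-0.35],[0,0,0]],[[0,0,-0.5],[0,0,0]],[[0,0,-0.7],[0,0,0]],[[0,0,-0.85],[0,0,0]],[[0,0,-0.95],[0,0,0]],[[0,0,-1],[0,0,0]],[[0,0,-1],[0,0,0]]]'
python3 - <<'E'
from h import *
st(); move([.4546,.024,.15],[np.pi,0,np.pi/2])
w=viewer.get_image('wrist');np.savez('w5.npz',**w); cv2.imwrite('pics/w5.png',crop(w,140,50,280,280,2))
E
```

```text
clock: 13.47
tcp_pos: [0.4435, 0.3342, 0.0353]
eef_rot: [3.14, -0.001, 1.567]
ft_force: [0.7, -0.2, 0.6]
width: 0.0853
grasp_force: 0.0
clock: 14.3
tcp_pos: [0.4425, 0.3342, 0.0339]
eef_rot: [3.141, -0.0, 1.568]
ft_force: [-0.2, -1.6, 6.4]
width: 0.018
grasp_force: 58.4
clock: 15.13
tcp_pos: [0.4428, 0.3344, 0.135]
eef_rot: [3.14, -0.001, 1.568]
ft_force: [-0.3, -0.2, -1.4]
width: 0.0181
grasp_force: 58.7
15.13 [0.4428 0.3344 0.135 ] [ 3.140e+00 -1.000e-03  1.568e+00] w 0.0181 g 58.7 f [-0.3 -0.2 -1.4]
shift [-3.104  0.128 -0.153] turn [ 0.0011 -0.0006 -0.0021]
```

View pics/w5.png

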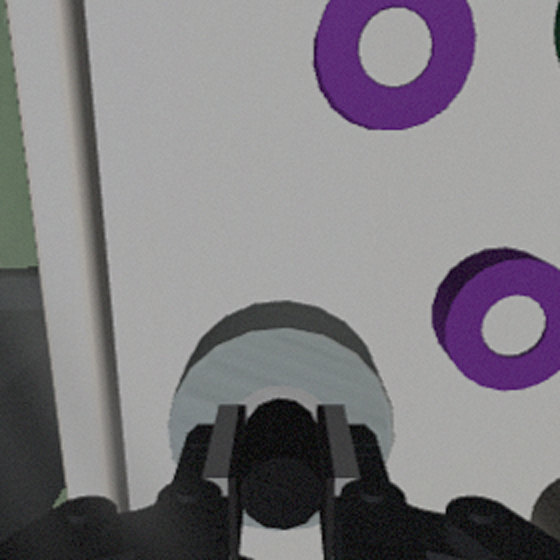

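The lids hang together on the knob. I have used my 10 picture views, so I'll measure the tin from here with edge fitting, from two tool yaws to cancel camera bias.

```bash
cat >> h.py <<'E'
def fit_tin(d,x0=(.4546,.024)):
    from scipy.optimize import minimize
    g=cv2.GaussianBlur(cv2.cvtColor(d['image'],cv2.COLOR_BGR2GRAY).astype(np.float32),(0,0),1.0)
    m=np.hypot(cv2.Sobel(g,cv2.CV_32F,1,0),cv2.Sobel(g,cv2.CV_32F,0,1)); t=np.linspace(0,2*np.pi,240,endpoint=False)
    def score(p):
        s=0
        for z,r in((.092,.021),(.092,.0245),(.066,.033)):
            q=np.array([proj(d,[p[0]+r*np.cos(a),p[1]+r*np.sin(a),z]) for a in t],np.float32)
            s+=cv2.remap(m,q[None,:,0].copy(),q[None,:,1].copy(),cv2.INTER_LINEAR).mean()
        return -s
    gr=[(score((x0[0]+a,x0[1]+b)),a,b) for a in np.arange(-5,6,1)*1e-3 for b in np.arange(-5,6,1)*1e-3]
    _,a,b=min(gr); f=minimize(score,[x0[0]+a,x0[1]+b],method='Nelder-Mead',options=dict(initial_simplex=[[x0[0]+a,x0[1]+b],[x0[0]+a+.0007,x0[1]+b],[x0[0]+a,x0[1]+b+.0007]],xatol=2e-5))
    print('tin',np.round(f.x,5),round(f.fun,1),'uv',np.round(proj(d,[*f.x,.092])),'dcam',np.round(np.array(d['position'])-[*f.x,0],3)); return f.x
E
python3 -m pendant '[[[-0.1,0,-0.3],[0,0,0]],[[-0.3,0,-0.6],[0,0,0]],[[-0.6,0.1,-0.85],[0,0,0]],[[-1,0.12,-0.85],[0,0,0]]]' 1 && python3 -m pendant '[[[-0.3,0,0],[0,0,0]],[[-0.65,0,0],[0,0,0]],[[-1,0,0],[0,0,0]]]' && python3 -m pendant '[[[-0.35,0,0],[0,0,0]],[[-0.7,0,0],[0,0,0]],[[-1,0,0],[0,0,0]]]' && python3 -m pendant '[[[-0.3,0,0],[0,0,0]],[[-0.55,0,0],[0,0,0]],[[-0.65,0,0],[0,0,0]],[[-0.65,0,0],[0,0,0]],[[-0.65,0,0],[0,0,0]],[[-0.65,0,0],[0,0,0]]]'
python3 - <<'E'
from h import *
fit_tin(dict(np.load('w3.npz')))
st(); w=viewer.get_image('wrist');np.savez('w6.npz',**w); fit_tin(w)
move([.409,-.007,.22],[np.pi,0,.6])
E
```

```text
clock: 15.52
tcp_pos: [0.456, 0.2347, 0.2219]
eef_rot: [3.137, -0.002, 1.57]
ft_force: [0.2, -1.1, -1.4]
width: 0.0181
grasp_force: 59.2
clock: 15.77
tcp_pos: [0.453, 0.1327, 0.2179]
eef_rot: [-3.141, 0.0, 1.568]
ft_force: [0.4, 0.3, -2.4]
width: 0.0179
grasp_force: 59.2
clock: 16.02
tcp_pos: [0.4526, 0.0322, 0.2179]
eef_rot: [-3.141, 0.0, 1.567]
ft_force: [1.2, -0.2, -0.7]
width: 0.0178
grasp_force: 59.2
clock: 16.52
tcp_pos: [0.4529, -0.0301, 0.2182]
eef_rot: [-3.141, -0.0, 1.568]
ft_force: [-0.7, 0.1, -2.6]
width: 0.018
grasp_force: 59.2
tin [0.45399 0.02332] -227.5 uv [282.  51.] dcam [-0.002 -0.044  0.346]
16.52 [ 0.4529 -0.0301  0.2182] [-3.141 -0.     1.568] w 0.018 g 59.2 f [-0.7  0.1 -2.6]
tin [0.4539  0.02496] -251.9 uv [281. 140.] dcam [-0.001  0.022  0.36 ]
shift [ 0.228 -0.441 -0.016] turn [-3.000e-04 -1.000e-04  6.166e-01]
```

```bash
python3 -m pendant '[[[0.1,-0.2,0],[0,0,0.07]],[[0.23,-0.44,0],[0,0,0.14]],[[0.23,-0.44,0],[0,0,0.21]],[[0.23,-0.44,0],[0,0,0.28]],[[0.23,-0.44,0],[0,0,0.35]],[[0.23,-0.44,0],[0,0,0.42]],[[0.23,-0.44,0],[0,0,0.49]],[[0.23,-0.44,0],[0,0,0.56]],[[0.23,-0.44,0],[0,0,0.617]],[[0.23,-0.44,0],[0,0,0.617]],[[0.23,-0.44,0],[0,0,0.617]],[[0.23,-0.44,0],[0,0,0.617]]]' 1
python3 - <<'E'
from h import *
st(); w=viewer.get_image('wrist');np.savez('w7.npz',**w); b=fit_tin(w)
# joint fit of tin and camera bias in tool axes: tin_meas = tin + Rz(yaw) (bx,by)
a=np.array([.4539,.02496]); A=[];y=[]
for yaw,m in((1.568,a),(.6,b)):
    c,s=np.cos(yaw),np.sin(yaw); A+=[[1,0,c,s],[0,1,s,-c]]; y+=list(m)
print('tin, bias',np.linalg.solve(A,y))
E
```

```text
clock: 17.57
tcp_pos: [0.4092, -0.0073, 0.2185]
eef_rot: [-3.142, 0.0, 0.602]
ft_force: [-0.2, -0.8, -1.6]
width: 0.018
grasp_force: 59.4
17.57 [ 0.4092 -0.0073  0.2185] [-3.142  0.     0.602] w 0.018 g 59.4 f [-0.2 -0.8 -1.6]
tin [0.45436 0.0248 ] -259.9 uv [279. 140.] dcam [0.018 0.011 0.36 ]
tin, bias [ 4.53975312e-01  2.44386546e-02  5.21132805e-04 -7.67692845e-05]
```

```bash
python3 -m pendant '[[[0.2,0,0.1],[0,0,0]],[[0.45,-0.01,0.3],[0,0,0]],[[0.556,-0.01,0.5],[0,0,0]],[[0.556,-0.01,0.7],[0,0,0]],[[0.556,-0.01,0.8],[0,0,0]],[[0.556,-0.01,0.83],[0,0,0]],[[0.556,-0.01,0.83],[0,0,0]],[[0.556,-0.01,0.83],[0,0,0]],[[0.556,-0.01,0.83],[0,0,0]]]' 1
python3 - <<'E'
from h import *
st(); move([.4546,.0248,.135],[np.pi,0,.602])
E
```

```text
clock: 18.37
tcp_pos: [0.455, 0.0243, 0.1364]
eef_rot: [3.141, -0.001, 0.599]
ft_force: [0.4, 1.0, -1.7]
width: 0.0177
grasp_force: 59.5
18.37 [0.455  0.0243 0.1364] [ 3.141e+00 -1.000e-03  5.990e-01] w 0.0177 g 59.5 f [ 0.4  1.  -1.7]
shift [-0.001 -0.007  0.014] turn [ 0.0006 -0.0007 -0.0021]
```

```bash
python3 -m pendant '[[[0,0,0.02],[0,0,0]],[[0,0,0.05],[0,0,0]],[[0,0,0.08],[0,0,0]],[[0,0,0.11],[0,0,0]],[[0,0,0.14],[0,0,0]],[[0,0,0.17],[0,0,0]],[[0,0,0.17],[0,0,0]],[[0,0,0.17],[0,0,0]]]' 1
```

```text
clock: 19.03
tcp_pos: [0.4545, 0.0244, 0.1184]
eef_rot: [-3.141, 0.0, 0.598]
ft_force: [-0.7, -0.8, -1.7]
width: 0.0182
grasp_force: 59.5
```

```bash
python3 -m pendant '[[[0,0,0.02],[0,0,0]],[[0,0,0.05],[0,0,0]],[[0,0,0.08],[0,0,0]],[[0,0,0.11],[0,0,0]],[[0,0,0.12],[0,0,0]],[[0,0,0.12],[0,0,0]],[[0,0,0.12],[0,0,0]]]' 1 && python3 -m pendant '[[[0,0,0.01],[0,0,0]],[[0,0,0.015],[0,0,0]],[[0,0,0.02],[0,0,0]],[[0,0,0.02],[0,0,0]],[[0,0,0.02],[0,0,0]]]'
```

```text
clock: 19.62
tcp_pos: [0.4545, 0.0244, 0.1065]
eef_rot: [-3.141, 0.0, 0.598]
ft_force: [0.7, 0.7, -1.9]
width: 0.0177
grasp_force: 59.5
clock: 20.03
tcp_pos: [0.4546, 0.0244, 0.1045]
eef_rot: [3.142, -0.0, 0.598]
ft_force: [0.6, 0.8, -1.6]
width: 0.0179
grasp_force: 59.5
```

```bash
for i in 1; do python3 -m pendant '[[[0,0,0.004],[0,0,0]],[[0,0,0.008],[0,0,0]],[[0,0,0.008],[0,0,0]],[[0,0,0.008],[0,0,0]]]' 1; done
```

```text
clock: 20.37
tcp_pos: [0.4547, 0.0244, 0.1039]
eef_rot: [3.141, -0.0, 0.598]
ft_force: [0.6, -0.4, 4.4]
width: 0.0179
grasp_force: 60.1
```

```bash
python3 -m pendant '[[[0,0,0.004],[0,0,0]],[[0,0,0.008],[0,0,0]],[[0,0,0.008],[0,0,0]],[[0,0,0.008],[0,0,0]]]' 1
```

```text
clock: 20.7
tcp_pos: [0.4548, 0.0244, 0.1038]
eef_rot: [3.141, -0.001, 0.598]
ft_force: [-4.7, -0.1, 19.1]
width: 0.0182
grasp_force: 61.8
```

Contact at TCP z 0.1039, the expected seated height. Back off slightly, release, rise and check the lids by edge fit.

```bash
python3 -m pendant '[[[0,0,-0.006],[0,0,0]],[[0,0,-0.01],[0,0,0]],[[0,0,-0.01],[0,0,0]]]' 1 && python3 -m pendant '[[[0,0,0],[0,0,0]],[[0,0,0],[0,0,0]],[[0,0,0],[0,0,0]],[[0,0,0],[0,0,0]],[[0,0,0],[0,0,0]],[[0,0,0],[0,0,0]],[[0,0,0],[0,0,0]],[[0,0,0],[0,0,0]],[[0,0,0],[0,0,0]],[[0,0,0],[0,0,0]]]' 0 && python3 -m pendant '[[[0,0,-0.1],[0,0,0]],[[0,0,-0.3],[0,0,0]],[[0,0,-0.6],[0,0,0]],[[0,0,-0.8],[0,0,0]],[[0,0,-0.8],[0,0,0]],[[0,0,-0.8],[0,0,0]],[[0,0,-0.8],[0,0,0]]]'
python3 - <<'E'
from h import *
from scipy.optimize import minimize
st(); d=viewer.get_image('wrist');np.savez('w8.npz',**d)
g=cv2.GaussianBlur(cv2.cvtColor(d['image'],cv2.COLOR_BGR2GRAY).astype(np.float32),(0,0),1.)
m=np.hypot(cv2.Sobel(g,cv2.CV_32F,1,0),cv2.Sobel(g,cv2.CV_32F,0,1)); t=np.linspace(0,2*np.pi,240,endpoint=False)
for name,z,r in(('cap',.100,.0305),('knob',.128,.010)):
    def sc(p):
        q=np.array([proj(d,[p[0]+r*np.cos(a),p[1]+r*np.sin(a),p[2]]) for a in t],np.float32)
        return -cv2.remap(m,q[None,:,0].copy(),q[None,:,1].copy(),cv2.INTER_LINEAR).mean()
    best=min((sc((.4545+a,.0244+b,z+c)),.4545+a,.0244+b,z+c) for c in np.arange(-6,18,2)*1e-3 for a in np.arange(-4,5)*1e-3 for b in np.arange(-4,5)*1e-3)
    f=minimize(sc,best[1:],method='Nelder-Mead',options=dict(initial_simplex=np.array(best[1:])+np.vstack([np.zeros(3),np.eye(3)*7e-4])))
    fz=min((sc((.4545+a,.0244+b,z)),round(.4545+a,4),round(.0244+b,4)) for a in np.arange(-4,4.1,.5)*1e-3 for b in np.arange(-4,4.1,.5)*1e-3)
    print(name,np.round(f.x,4),f.fun,'at nominal z',fz)
E
```

```text
clock: 20.95
tcp_pos: [0.4546, 0.0244, 0.1039]
eef_rot: [3.142, -0.0, 0.598]
ft_force: [-1.0, 0.7, 2.6]
width: 0.018
grasp_force: 59.8
clock: 21.78
tcp_pos: [0.4546, 0.0244, 0.1039]
eef_rot: [3.142, 0.0, 0.598]
ft_force: [0.3, 0.4, -0.3]
width: 0.0857
grasp_force: 0.0
clock: 22.37
tcp_pos: [0.4543, 0.0244, 0.1834]
eef_rot: [-3.141, 0.0, 0.598]
ft_force: [-0.6, -0.1, 0.2]
width: 0.0854
grasp_force: 0.0
22.37 [0.4543 0.0244 0.1834] [-3.141  0.     0.598] w 0.0854 g 0.0 f [-0.6 -0.1  0.2]
cap [0.4514 0.0234 0.0951] -90.91144561767578 at nominal z (np.float32(-77.86402), np.float64(0.4525), np.float64(0.0239))
knob [0.4546 0.0244 0.1279] -150.7798614501953 at nominal z (np.float32(-150.58928), np.float64(0.4545), np.float64(0.0244))
```

Knob fits at (0.4546, 0.0244, 0.1279): inner lid fully home. Now grip the skirt.

```bash
python3 -m pendant '[[[-0.015,0,0.15],[0,0,0]],[[-0.015,0,0.35],[0,0,0]],[[-0.015,0,0.55],[0,0,0]],[[-0.015,0,0.75],[0,0,0]],[[-0.015,0,0.9],[0,0,0]],[[-0.015,0,0.9],[0,0,0]]]' 0 && python3 -m pendant '[[[0,0,0.06],[0,0,0]],[[0,0,0.12],[0,0,0]],[[0,0,0.18],[0,0,0]],[[0,0,0.21],[0,0,0]],[[0,0,0.21],[0,0,0]],[[0,0,0.21],[0,0,0]],[[0,0,0.21],[0,0,0]]]' && python3 -m pendant '[[[0,0,0],[0,0,0]],[[0,0,0],[0,0,0]],[[0,0,0],[0,0,0]],[[0,0,0],[0,0,0]],[[0,0,0],[0,0,0]],[[0,0,0],[0,0,0]],[[0,0,0],[0,0,0]],[[0,0,0],[0,0,0]]]' 1
```

```text
clock: 22.92
tcp_pos: [0.4512, 0.0238, 0.0909]
eef_rot: [-3.138, 0.004, 0.598]
ft_force: [0.3, -0.0, 0.5]
width: 0.0855
grasp_force: 0.0
clock: 23.5
tcp_pos: [0.4535, 0.0235, 0.0732]
eef_rot: [3.141, -0.0, 0.598]
ft_force: [0.3, 0.4, -0.4]
width: 0.0853
grasp_force: 0.0
clock: 24.17
tcp_pos: [0.4535, 0.0236, 0.0735]
eef_rot: [3.141, -0.001, 0.598]
ft_force: [-1.4, -0.2, 9.8]
width: 0.0583
grasp_force: 62.1
```

```bash
python3 -m pendant '[[[0,0,-0.01],[0,0,0]],[[0,0,-0.03],[0,0,0]],[[0,0,-0.05],[0,0,0]],[[0,0,-0.08],[0,0,0]],[[0,0,-0.11],[0,0,0]],[[0,0,-0.14],[0,0,0]],[[0,0,-0.18],[0,0,0]],[[0,0,-0.22],[0,0,0]],[[0,0,-0.26],[0,0,0]],[[0,0,-0.3],[0,0,0]],[[0,0,-0.3],[0,0,0]]]' 1 && python3 -m pendant '[[[0,0,-0.04],[0,0,0]],[[0,0,-0.1],[0,0,0]],[[0,0,-0.2],[0,0,0]],[[0,0,-0.3],[0,0,0]],[[0,0,-0.4],[0,0,0]],[[0,0,-0.5],[0,0,0]],[[0,0,-0.6],[0,0,0]],[[0,0,-0.66],[0,0,0]],[[0,0,-0.7],[0,0,0]],[[0,0,-0.7],[0,0,0]],[[0,0,-0.7],[0,0,0]],[[0,0,-0.7],[0,0,0]]]'
python3 - <<'E'
from h import *
st()
for n in('scene','wrist'):
    d=viewer.get_image(n); np.savez('f_%s.npz'%n,**d)
d=dict(np.load('f_scene.npz'))
# gray profile along the tin axis (column samples): expect seated knob dark 0.096..0.128, outer lid ~0.17-0.20
g=cv2.cvtColor(d['image'],cv2.COLOR_BGR2GRAY)
for z in np.arange(.06,.215,.006):
    u,v=proj(d,[.4546,.0244,z]); print(round(z,3),np.round([u,v]),g[int(round(v)),int(round(u))-8:int(round(u))+9:2])
E
```

```text
clock: 25.08
tcp_pos: [0.4537, 0.0235, 0.1037]
eef_rot: [3.141, -0.001, 0.598]
ft_force: [0.4, 0.3, -0.3]
width: 0.059
grasp_force: 64.1
clock: 26.08
tcp_pos: [0.4531, 0.0236, 0.1725]
eef_rot: [-3.141, 0.001, 0.598]
ft_force: [-0.8, -0.6, -0.3]
width: 0.0584
grasp_force: 64.2
26.08 [0.4531 0.0236 0.1725] [-3.141e+00  1.000e-03  5.980e-01] w 0.0584 g 64.2 f [-0.8 -0.6 -0.3]
0.06 [280. 225.] [167 164 182 198 209 213 199 187 175]
0.066 [280. 224.] [168 143 178 199 212 211 201 182 192]
0.072 [280. 222.] [165 135 171 199 213 215 206 174 204]
0.078 [280. 221.] [178 137 176 199 210 216 207 183 222]
0.084 [280. 219.] [194 140 175 201 211 211 201 191 230]
0.09 [280. 217.] [208 184 196 178 171 184 200 201 224]
0.096 [280. 216.] [216 198 191 134 119 157 199 201 224]
0.102 [280. 214.] [226 216 198  77  26  95 199 217 233]
0.108 [280. 212.] [231 230 214  80  30 119 225 228 224]
0.114 [280. 211.] [231 231 208  72  12 118 222 221 218]
0.12 [280. 209.] [227 231 190  60  15 108 207 208 205]
0.126 [280. 207.] [220 221 204 105  66 141 204 213 210]
0.132 [280. 206.] [217 216 207 160 132 183 216 213 211]
0.138 [280. 204.] [209 214 208 205 206 217 213 211 215]
0.144 [280. 202.] [206 210 210 204 211 217 215 210 207]
0.15 [280. 201.] [209 213 216 208 214 214 219 209 205]
0.156 [280. 199.] [214 217 214 208 211 220 211 200 207]
0.162 [280. 197.] [207 191 201 204 202 193 208 196 206]
0.168 [280. 195.] [146 160 179 193 204 201 200 188 190]
0.174 [280. 194.] [131 161 180 194 200 207 197 179 172]
0.18 [280. 192.] [121 156 182 192 202 206 197 180 147]
0.186 [280. 190.] [126 167 182 187 195 198 201 181 142]
0.192 [280. 189.] [150 178 187 192 190 191 204 182 137]
0.198 [280. 187.] [185 182 184 194 193 170 177 186 152]
0.204 [280. 185.] [209 196 183 197 198 190 182 189 153]
0.21 [280. 183.] [205 191 184 192 207 199 194 204 141]
```

The profile shows the knob seated at 0.096–0.128 m on the tin, a clear gap above it, and the outer lid held level about 0.10 m higher.

```bash
python3 -c "
from workcell import ctrl
print(ctrl.close_job())"
```

```text
the job is handed in; nothing more can be done
None
```

The job is done and handed in at about 26 s of the 67 s limit: the thermometer was aimed level at the tin and held for over 1.5 s (its nose about 7 cm from the tin's side), then laid down flat; the inner lid is seated in the tin, and the arm is holding the outer lid level about 10 cm above where it sat.

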